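Clamp a filter cassette with the ratchet lever

ROBOT

A 6-joint arm with a two-finger parallel gripper is mounted at the origin on the work surface. World frame = base frame: x ahead of the robot, y to its left, z up, the work surface at z = 0. Lengths are in m, angles in rad, forces in N, time in s.
With the tool pointing down it reaches from about 0.15 to 0.775 m from the base axis. Payload 6.1 kg.
Tool frame: the origin (TCP) lies midway between the tips of the shut fingers; the grasp point (between the pads) lies 19 mm behind it (bot.grip_depth is the distance from the TCP to the grasp point, in m); z points along the fingers, y is the line along which they close (so a half turn about z gives the same grasp; the last joint's range is limited). The gripper opens to 85 mm and grips with 20 to 120 N. Pads are 22 mm wide; open, the fingers measure 114 mm over their backs; the gripper's body (76 mm by 85 mm) begins 54 mm behind the grasp point. The pads swing forward as they close: fully open they stand 13 mm farther back than shut.
Start: joints at [1.242, 0.126, -0.04, 1.405, 0, 1.571], TCP at [0.17, 0.497, 0.231] pointing down, gripper open.
Joint ranges: [-2.72, 2.72], [-0.95, 1.95], [-1.27, 1.35], [-1.78, 2.02], [-1.46, 1.47], [-3.14, 3.14]. Speed limits (rad/s): [2.39, 2.39, 3.01, 3.14, 3.14, 3.14].

INTERFACE

Orientations are given as a 3x3 rotation matrix whose columns are the frame's x, y, z axes.
In Python, from workcell import bot, viewer, finder gives the robot as it stands.
- The arm moves only by the shell command python3 -m handwheel 'ROWS' [FORCE]. ROWS is text: rows parted by semicolons, each of 7 numbers parted by spaces: the opening, from 0 (shut) to 1 (fully open), then the shift along the tool's x, y, z in mm, then the turn, a rotation vector about the tool's x, y, z in rad. A call has 1 to 12 rows; each row is the pose to reach, as a shift and turn from the pose commanded when the call began, along the tool's axes at that moment; what a row does not reach only later rows make up. A row lasts 1/12 s, in which the tool goes at most 41.7 mm and 7.16 degrees, less where a joint would pass 70% of its speed; a pose out of reach is approached as far as the arm can. A call with a gripper value outside its range is refused whole. The fingers move at their own pace and stop on an object; FORCE is the grip in N (left out, the last holds). Time passes only in rows, so rows that repeat a pose let the fingers close. It gives the time, the measured TCP pose, the force and the opening at its end, in the units of the state.
- bot.state(): the state, without advancing time (a new reading comes with each control period).
- viewer.read_camera(name): name is "scene" or "top" or "wrist"; returns the picture (420x560x3 uint8, red, green, blue); there is no depth.
- viewer.get_calibration(name): a dict with "K" (3x3 intrinsics, pixels), "world_to_cam" (4x4, takes a point from world to camera coordinates); the wrist camera has in their place "tool_from_camera" (4x4, takes a point from camera to tool coordinates, whose origin is the TCP and whose axes are the flange's). Camera axes: x right, y down, z forward; pixel columns grow to the right and rows downward; lengths in m; the calibration is good to about 2 mm. A picture is of the moment at which its call begins: read the wrist's pose just before it. get_calibration takes no time and is no camera call.
- bot.job_done(): hands the job in, once; it reports no verdict.
Trained networks look in the newest picture that a camera, given by its name, has taken for a name from the list of things; names that differ only in an ending like _2 or _b are one class to them, and where a whole thing is asked for, a point or a joint stands for the part that bears it (a point fixed in the world has none). Each returns a list of dicts, best first, with "score" (0 to 1); they miss things now and then, are a little off and sometimes report something else, mostly with a low value. They report only what shows in the picture. A call takes as long as a camera call. They do not tell look-alikes from the thing itself.
- finder.find_in(query, camera): "xyz" ([x, y, z] in m, in world coordinates, good to about 4 mm: the middle of the surface that is visible of it).
- finder.trace(query, camera): "mask" (420x560 bool, what is visible of it).
- finder.spot_point(query, camera): "xyz" ([x, y, z] in m, in world coordinates, good to about 4 mm: a listed point, or the origin of a listed thing).
The state is a dict: "time": time; "q": joint angles; "qvel": joint speeds; "joint_torque": joint torques, N m; "position": TCP position; "ee_rot": TCP orientation; "ft_force": force on the tool from outside, world axes, zero at the start; "ft_torque": the same for the moment, N m; "finger_gap": finger opening in m.
Only numpy, scipy, OpenCV 4.12 (cv2) and the standard library are available. Lean on these libraries where they do the work, as an engineer would, in place of code of your own. Each camera call takes 0.05 s, during which the arm holds its last target. There are 200 camera calls.

TASK

Slide the filter cassette fully home against the back stop of its clamp stand without shoving it hard, then swing the ratchet lever to and fro to screw the pressure plate down until the cassette is clamped firmly: the last pull should meet about 14 N at the grip. Do not over-tighten it, and leave the other things on the bench alone.

Things in the scene. Friction and masses are not known exactly. Their poses are not given: they have to be found in the camera images.
- stand: Steel clamp stand for a flat filter cassette, fixed, 200 (x) by 156 mm (y). Origin on the bench under its middle; x runs from its open front to its back, y left, z up. Base top at z 30 mm, with two 10 mm high guide rails along x, 63 mm apart. Columns at x 0, y +-58 carry a bridge, x -22 to 22, z 100 to 124. The ratchet sits on it, the plate hangs under it.
- back_stop (a point): Centre of the flat face of the back stop (a 79 mm wide bar, top 48 mm above the bench), at x +75 mm, y 0 of the stand. The cassette is home when its far end face touches it.
- cassette: White flat filter cassette with grey gasket face, 150 (x) by 60 (y) by 24 mm (z), 0.3 to 0.5 kg, loose on the base between the rails; origin at the centre of its underside, axes as the stand's. At the start it sticks out of the front, 20 to 45 mm short of the back stop; home, its origin is at x 0 of the stand. It slides with 2 to 4 N.
- plate: Steel pressure plate, 140 (x) by 58 (y) by 12 mm, hung on the spindle under the bridge, disc springs and a set collar above it; origin at the centre of its underside, at first 1 to 7 mm above the cassette's top (54 mm above the bench). It sinks 1 mm a notch until it rests on the cassette; after 0 to 11 notches of play (as the collar is set) the springs bear, then each notch adds about 120 N.
- hub (a point): Point on the vertical axis (x 0, y 0 of the stand) about which wheel and lever turn, at the top of the 24-tooth ratchet wheel: 68 mm across, 130 to 140 mm above the bench, nut of the coarse spindle that carries the plate. A check pawl on the left of the bridge holds the wheel against turning back.
- knob: Upright round black grip that ends the ratchet lever: 25 mm in diameter, 50 mm high, 20 mm at foot and top. Origin at the centre of its foot, 152 mm above the bench, level with the top of the lever's 18 mm wide arm (a 26 mm round boss under the grip); its top is at 202 mm. It moves on a circle of 115 mm radius about the hub.
- lever (a joint): Lever angle q, rad: 0 rear stop, 1.30 front stop, growing clockwise from above. The arm points along -0.971 - q rad, counter-clockwise from the stand's x: right and back at 0, right and to the front at 1.30. Growing swing drives the wheel, by whole notches of 0.26 rad; the swing back only clicks over the teeth, with 2 to 5 N.
- grip (a point): Middle of the grip, 177 mm above the bench. A driving pull here takes 1 to 5 N along the swing until the springs bear, then about 4 N more for each notch of tightening: 14 N is right, 19 N too much. Let go under load, the lever springs back a little and the wheel to its last full notch.
- tube_rack: Orange tube rack, 70 x 200 x 30 mm, with a few clear tubes to 39 mm, loose; origin at the centre of its underside. Not part of the job.
- buffer_bottle: White bottle, 70 mm across, 130 mm tall, loose; origin at the centre of its underside. Not part of the job.
- jar: Small glass jar with a lid, 60 mm across, 70 mm tall, loose; origin at the centre of its underside. Not part of the job.
- beaker: Glass beaker, 68 mm across, 85 mm tall, loose; origin at the centre of its underside. Not part of the job.
Not all that is in view belongs to the job. Of the things that look like the cassette, the middle-sized one is meant.

How it is judged:
On the way, in this order (a step that is already met when the one before it is completed fails the run):
1. the cassette is fully home against the back stop (x of cassette in the frame of stand above -0.002 m), for 0.2 s.
2. the pressure plate clamps the cassette (contact force between plate and cassette above 180 N), for 0.2 s.
At the end, for the whole second after the job is handed in: The cassette is home within 2 mm of the back stop, the pressure plate clamps it with 180 to 460 N (about 11 to 17 N at the grip), the lever is at rest and let go, and the bystanders stand where they were (within 30 mm) (x of cassette in the frame of stand above -0.002 m and contact force between plate and cassette between 180 and 460 N and velocity of joint lever between -0.1 and 0.1 rad/s); the robot touches nothing.
It fails at once if the cassette is over-tightened (more than 520 N of clamping) (contact force between plate and cassette above 520 N).
It fails at once if the cassette is shoved with more than 50 N (contact force between the fingers and cassette above 50 N).
It fails at once if another thing on the bench is moved by more than 30 mm (distance of any of tube_rack, buffer_bottle, jar, beaker from where it was at the start of the episode above 0.03 m).
It also fails if it takes over 70 s, if anything falls off the work surface, if the arm or the gripper's body presses on something with over 40 N, if the wrist force passes 120 N, or if a joint passes its speed limit or range.

## Working session

There is one attempt and no reset: what is moved stays moved. The work goes in short steps, Python scripts to look and compute and a shell command to move; the robot and the scene stay as the last step left them, time stands still between calls to the robot, and variables do not carry over. Pictures are saved under pics/ and viewed, on a budget of 10 in all, crops included, one or two more only if the job needs it, and the job is handed in when it is done.

```bash
mkdir -p pics; ls
python3 - <<'E'
from workcell import bot, viewer, finder
import cv2
s=bot.state(); print(s['time'],s['position'],s['ee_rot'],s['ft_force'])
for c in ['scene','top']:
    im=viewer.read_camera(c); cv2.imwrite(f'pics/{c}0.png',im[:,:,::-1])
    for n in ['stand','cassette','plate','knob','lever','tube_rack','buffer_bottle','jar','beaker']:
        print(c,n,[(r['xyz'].__class__ and [round(float(v),3) for v in r['xyz']],round(r['score'],2)) for r in finder.spot_point(n,c)] if n!='lever' else '')
    for n in ['back_stop','hub','grip']:
        print(c,n,[([round(float(v),3) for v in r['xyz']],round(r['score'],2)) for r in finder.spot_point(n,c)])
    print(viewer.get_calibration(c))
E
```

```text
pics
0.0 [0.16937799 0.49647426 0.23049508] [[-9.46422733e-01  3.22929830e-01 -5.78761827e-04]
 [ 3.22930347e-01  9.46421403e-01 -1.58720193e-03]
 [ 3.51977319e-05 -1.68906374e-03 -9.99998573e-01]] [ 0.16787814 -0.10139776 -0.16243901]
scene stand [([0.597, 0.1, -0.002], 0.83)]
scene cassette [([0.358, -0.027, -0.002], 0.92), ([0.564, -0.068, -0.003], 0.56)]
scene plate [([0.595, 0.098, 0.056], 0.96), ([0.686, -0.357, -0.001], 0.6)]
scene knob [([0.637, -0.007, 0.152], 0.49)]
scene lever 
scene tube_rack [([0.501, 0.36, 0.001], 0.81), ([0.597, 0.098, -0.0], 0.7)]
scene buffer_bottle [([0.672, 0.379, -0.002], 0.94), ([0.669, 0.099, 0.042], 0.56)]
scene jar [([0.442, -0.377, 0.001], 0.66)]
scene beaker [([0.686, -0.359, 0.001], 0.8), ([0.597, 0.099, -0.0], 0.56)]
scene back_stop [([0.669, 0.098, 0.041], 0.89)]
scene hub [([0.596, 0.1, 0.141], 0.61)]
scene grip [([0.64, -0.008, 0.176], 0.68), ([0.501, 0.361, -0.002], 0.57), ([0.442, -0.376, 0.002], 0.49), ([0.599, 0.102, 0.001], 0.25)]
{'K': array([[389.42367059,   0.        , 276.08280236],
       [  0.        , 389.42367059, 211.45260
[... 843 characters left out ...]
.86), ([0.599, 0.101, -0.003], 0.37)]
top jar [([0.442, -0.37, 0.001], 0.87)]
top beaker [([0.687, -0.362, 0.002], 0.65)]
top back_stop [([0.667, 0.103, 0.042], 0.78)]
top hub [([0.594, 0.098, 0.14], 0.91), ([0.568, 0.095, 0.029], 0.35)]
top grip [([0.64, -0.006, 0.18], 0.59)]
{'K': array([[503.14814675,   0.        , 279.50594869],
       [  0.        , 503.14814675, 214.06050808],
       [  0.        ,   0.        ,   1.        ]]), 'world_to_cam': array([[ 0.01999292, -0.99978183, -0.00604774, -0.00223487],
       [-0.97691137, -0.01824795, -0.21286424,  0.56350694],
       [ 0.21270744,  0.01016389, -0.97706307,  1.27265472],
       [ 0.        ,  0.        ,  0.        ,  1.        ]])}
```

View pics/top0.png

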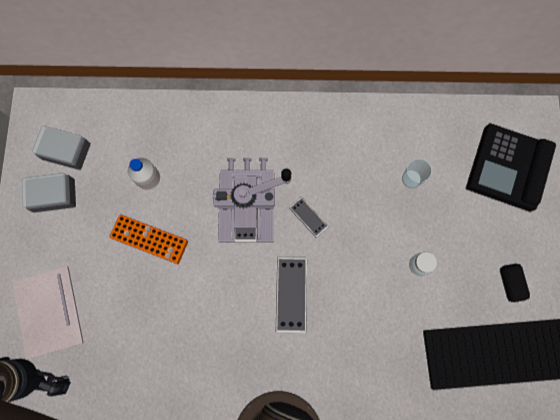

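View pics/scene0.png

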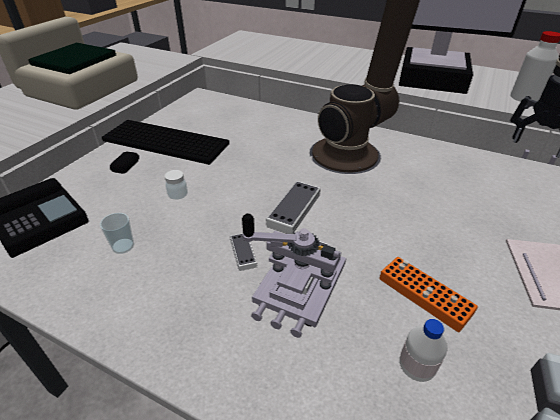

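Look-alikes in the top view are the large one at (291,295), the small one at (308,217), and the one in the stand at (245,233). The one in the stand is the middle-sized one and it sits between the rails, so it fits. I'll confirm this in a crop.

```bash
cat > h.py <<'E'
import numpy as np
from workcell import viewer
def proj(c,P):
    k=viewer.get_calibration(c);p=k['world_to_cam']@np.r_[np.asarray(P,float),1]
    u=k['K']@p[:3];return u[:2]/u[2]
def unproj(c,uv,z):
    k=viewer.get_calibration(c);T=k['world_to_cam'];R=T[:3,:3];o=-R.T@T[:3,3]
    d=R.T@np.linalg.solve(k['K'],[uv[0],uv[1],1.]);return o+d*(z-o[2])/d[2]
E
python3 - <<'E'
import cv2
im=cv2.imread('pics/top0.png')[145:255,200:340]
cv2.imwrite('pics/crop.png',cv2.resize(im,None,fx=5.5,fy=5.5,interpolation=cv2.INTER_CUBIC))
E
```

```text
(no output)
```

View pics/crop.png

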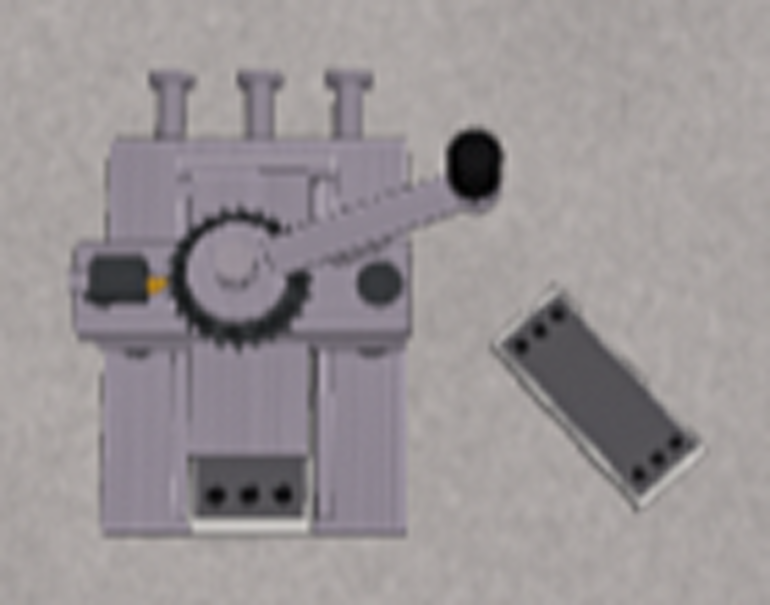

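The crop confirms it: the middle-sized cassette lies between the rails, its near face at crop (250,525). Next I'll work out the yaw, the cassette and the knob.

```bash
python3 - <<'E'
from h import *
f=lambda u,v:(200+(u+.5)/5.5-.5,145+(v+.5)/5.5-.5)
pts=dict(FL=(101,534,.03),FR=(405,536,.03),RL=(112,138,.03),RR=(410,140,.03),caL=(190,520,.054),caR=(308,520,.054),plL=(190,455,.068),plR=(308,455,.068),bridgeFL=(75,330,.124),bridgeFR=(411,335,.124),hubbolt=(237,262,.150),knobtop=(475,158,.202))
for n,(u,v,z) in pts.items(): print(n,unproj('top',f(u,v),z).round(4))
E
python3 -m handwheel '0 0 0 0 0 0 0'
```

```text
FL [0.4912 0.1725 0.03  ]
FR [0.4931 0.0243 0.03  ]
RL [0.6927 0.1763 0.03  ]
RR [0.6944 0.0263 0.03  ]
caL [0.495 0.127 0.054]
caR [0.4961 0.0704 0.054 ]
plL [0.5241 0.1268 0.068 ]
plR [0.5251 0.0705 0.068 ]
bridgeFL [0.5711 0.1764 0.124 ]
bridgeFR [0.5716 0.0216 0.124 ]
hubbolt [0.598  0.1006 0.15  ]
knobtop [ 0.6332 -0.0063  0.202 ]
time: 1.28
position: [0.1695, 0.4969, 0.2313]
ee_rot: [[-0.946, 0.323, 0.0], [0.323, 0.946, 0.0], [-0.0, 0.0, -1.0]]
ft_force: [-0.0, -0.4, -0.2]
finger_gap: 0.0757
```

```bash
python3 -m handwheel '0 -408 -282 60 0 0 -0.34;0 -408 -282 60 0 0 -0.34;0 -408 -282 60 0 0 -0.34;0 -408 -282 60 0 0 -0.34;0 -408 -282 60 0 0 -0.34;0 -408 -282 60 0 0 -0.34;0 -408 -282 60 0 0 -0.34;0 -408 -282 60 0 0 -0.34;0 -408 -282 60 0 0 -0.34;0 -408 -282 60 0 0 -0.34;0 -408 -282 60 0 0 -0.34;0 -408 -282 60 0 0 -0.34'
```

```text
time: 2.28
position: [0.4625, 0.1002, 0.1719]
ee_rot: [[-1.0, -0.011, 0.001], [-0.011, 1.0, 0.0], [-0.001, 0.0, -1.0]]
ft_force: [0.9, -0.1, -0.6]
finger_gap: 0.0001
```

```bash
python3 -m handwheel '0 0 0 40 0 0 0;0 0 0 80 0 0 0;0 0 -1 110 0 0 0;0 0 -1 129 0 0 0;0 0 -1 129 0 0 0;0 0 -1 129 0 0 0'
python3 - <<'E'
from workcell import viewer
import cv2
im=viewer.read_camera('scene');cv2.imwrite('pics/s1.png',cv2.resize(im[170:340,210:400],None,fx=4,fy=3.5)[:,:,::-1])
im=viewer.read_camera('wrist');cv2.imwrite('pics/w1.png',im[:,:,::-1])
E
```

```text
time: 2.78
position: [0.4609, 0.101, 0.0425]
ee_rot: [[-1.0, -0.011, -0.002], [-0.011, 1.0, -0.0], [0.002, -0.0, -1.0]]
ft_force: [0.9, 0.2, 0.7]
finger_gap: 0.0
```

View pics/w1.png

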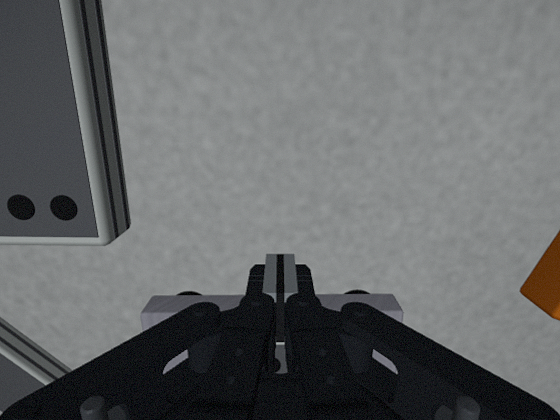

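The wrist view shows the shut fingers at column 280, in front of the stand's middle at about column 272, with nothing in the way. I'll approach, then push gently.

```bash
python3 -m handwheel '0 -8 -1 0 0 0 0;0 -16 -2 0 0 0 0;0 -20 -2 0 0 0 0;0 -23 -2 0 0 0 0;0 -26 -2 0 0 0 0;0 -29 -2 0 0 0 0;0 -32 -2 0 0 0 0;0 -34 -2 0 0 0 0;0 -36 -2 0 0 0 0;0 -36 -2 0 0 0 0'
```

```text
time: 3.72
position: [0.4975, 0.0997, 0.0431]
ee_rot: [[-1.0, -0.011, -0.001], [-0.011, 1.0, 0.0], [0.001, 0.0, -1.0]]
ft_force: [-3.9, 0.1, 2.9]
finger_gap: 0.0
```

```bash
python3 -m handwheel '0 -1 0 0 0 0 0;0 -2 0 0 0 0 0;0 -3 0 0 0 0 0;0 -4 0 0 0 0 0;0 -5 0 0 0 0 0;0 -6 0 0 0 0 0;0 -6 0 0 0 0 0'; python3 -m handwheel '0 -1 0 0 0 0 0;0 -2 0 0 0 0 0;0 -2 0 0 0 0 0'
```

```text
time: 4.3
position: [0.5033, 0.0997, 0.043]
ee_rot: [[-1.0, -0.011, -0.001], [-0.011, 1.0, 0.0], [0.001, 0.0, -1.0]]
ft_force: [-4.7, 0.8, 4.3]
finger_gap: -0.0004
time: 4.55
position: [0.5053, 0.0998, 0.043]
ee_rot: [[-1.0, -0.011, -0.001], [-0.011, 1.0, 0.0], [0.001, 0.0, -1.0]]
ft_force: [-4.3, -0.5, 2.9]
finger_gap: -0.0001
```

```bash
python3 -m handwheel '0 -1 0 0 0 0 0;0 -2 0 0 0 0 0;0 -2 0 0 0 0 0'
```

```text
time: 4.8
position: [0.5072, 0.0998, 0.043]
ee_rot: [[-1.0, -0.011, -0.001], [-0.011, 1.0, 0.0], [0.001, 0.0, -1.0]]
ft_force: [-5.1, 0.3, 4.4]
finger_gap: -0.0003
```

```bash
for i in 1; do python3 -m handwheel '0 -1 0 0 0 0 0;0 -2 0 0 0 0 0;0 -2 0 0 0 0 0' | grep -E 'posi|ft_f'; done
```

```text
position: [0.5093, 0.0998, 0.043]
ft_force: [-4.5, 0.3, 4.3]
```

```bash
python3 -m handwheel '0 -1 0 0 0 0 0;0 -1 0 0 0 0 0' | grep -E 'posi|ft_f'
```

```text
position: [0.5094, 0.0998, 0.0429]
ft_force: [-8.3, -0.1, 5.9]
```

```bash
python3 -m handwheel '0 -1 0 0 0 0 0;0 -1 0 0 0 0 0' | grep -E 'posi|ft_f'
```

```text
position: [0.5094, 0.0998, 0.0429]
ft_force: [-12.0, 0.2, 8.9]
```

Home: it stopped dead at 0.5094 and the force rose to 12 N, which matches the predicted stop at 0.5085. I'll retreat, rise, and go above the knob.

```bash
python3 -m handwheel '0 40 0 0 0 0 0;0 40 0 0 0 0 0;0 40 0 -40 0 0 0.1;0 40 0 -80 0 0 0.2;0.5 40 0 -120 0 0 0.3;0.5 40 0 -160 0 0 0.42;0.5 40 0 -200 0 0 0.54;0.5 5 -20 -210 0 0 0.66;0.5 -30 -45 -210 0 0 0.78;0.5 -65 -65 -210 0 0 0.9;0.5 -95 -85 -210 0 0 1.02;0.5 -120 -105 -210 0 0 1.14' && python3 -m handwheel '0.6 0 0 0 0 0 0.08;0.6 0 0 0 0 0 0.08;0.6 0 0 0 0 0 0.08'
python3 - <<'E'
from h import *
from workcell import bot,finder
import cv2
s=bot.state();print(s['time'],s['position'],s['ft_force'])
k=viewer.get_calibration('wrist')['tool_from_camera'];print(k.round(3))
im=viewer.read_camera('wrist');cv2.imwrite('pics/w2.png',im[:,:,::-1])
for c in ['wrist']:
  for n in ['knob','grip','hub']: print(c,n,[(np.round(r['xyz'],4),round(r['score'],2)) for r in finder.spot_point(n,c)])
viewer.read_camera('top')
for n in ['back_stop','cassette']: print(n,[(np.round(r['xyz'],4),round(r['score'],2)) for r in finder.spot_point(n,'top')])
E
```

```text
time: 6.38
position: [0.6355, -0.0053, 0.2526]
ee_rot: [[-0.422, 0.907, 0.002], [0.907, 0.422, -0.0], [-0.001, 0.001, -1.0]]
ft_force: [-0.3, 1.1, -0.1]
finger_gap: 0.0428
time: 6.63
position: [0.6332, -0.0042, 0.2526]
ee_rot: [[-0.356, 0.935, -0.0], [0.935, 0.356, -0.0], [-0.0, -0.0, -1.0]]
ft_force: [-0.3, 0.2, -0.6]
finger_gap: 0.0509
6.6333 [ 0.63319349 -0.00415088  0.2525881 ] [-0.29007282  0.18557417 -0.57947812]
[[ 0.001 -0.954 -0.299  0.076]
 [ 1.     0.001  0.001  0.001]
 [-0.001 -0.299  0.954 -0.143]
 [ 0.     0.     0.     1.   ]]
wrist knob [(array([ 0.6382, -0.0074,  0.1489]), 0.74)]
wrist grip [(array([ 0.6355, -0.0063,  0.1791]), 0.77)]
wrist hub [(array([0.5904, 0.0975, 0.1372]), 0.55)]
back_stop [(array([0.6627, 0.0989, 0.042 ]), 0.94)]
cassette [(array([ 5.678e-01, -7.390e-02,  4.000e-04]), 0.65), (array([ 0.5987,  0.1016, -0.0015]), 0.59)]
```

View pics/w2.png

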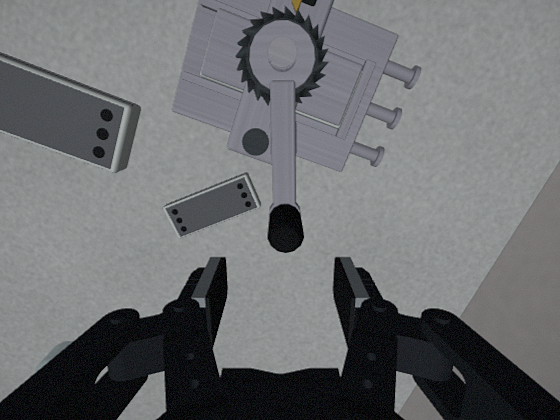

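The wrist view shows the knob at (286,232), between and ahead of the fingers (midline column 280), with the arm running straight up the picture. The cassette now shows at the home position. I'll descend and close.

```bash
python3 -m handwheel '0.6 -3 2 35 0 0 0;0.6 -3 2 65 0 0 0;0.6 -3 2 92 0 0 0;0.6 -3 2 92 0 0 0;0.2 -3 2 92 0 0 0;0.2 -3 2 92 0 0 0;0.2 -3 2 92 0 0 0;0.2 -3 2 92 0 0 0;0.2 -3 2 92 0 0 0' 30
```

```text
time: 7.73
position: [0.6367, -0.0058, 0.1632]
ee_rot: [[-0.354, 0.935, 0.003], [0.935, 0.354, 0.0], [-0.001, 0.003, -1.0]]
ft_force: [-1.4, 1.0, 6.8]
finger_gap: 0.0238
```

```bash
cat > a.py <<'E'
import numpy as np
from workcell import bot
s=bot.state();H=np.array([.5957,.0998]);d=s['position'][:2]-H;r=np.hypot(*d);p=np.arctan2(d[1],d[0])
ra=d/r;ta=np.array([-ra[1],ra[0]]) # ccw
f=s['ft_force'];yx=np.arctan2(s['ee_rot'][1,0],s['ee_rot'][0,0])
print('t %.2f r %.4f q %.3f toolq %.3f Ftan %.1f Frad %.1f Fz %.1f z %.4f gap %.4f'%(s['time'],r,-.971-p+.013,-.971+.013-(yx-np.pi),f[:2]@ta,f[:2]@ra,f[2],s['position'][2],s['finger_gap']))
E
python3 a.py
python3 -m handwheel '0.2 1 -12 -2 0 0 0.1;0.2 2 -23 -2 0 0 0.2;0.2 5 -34 -2 0 0 0.3;0.2 9 -45 -2 0 0 0.4;0.2 14 -55 -2 0 0 0.5;0.2 14 -55 -2 0 0 0.5'; python3 a.py
```

```text
t 7.73 r 0.1133 q 0.243 toolq 0.251 Ftan -1.0 Frad -1.4 Fz 6.8 z 0.1632 gap 0.0238
time: 8.23
position: [0.5785, -0.0123, 0.1634]
ee_rot: [[0.14, 0.99, 0.0], [0.99, -0.14, 0.0], [0.0, 0.0, -1.0]]
ft_force: [-0.2, -0.0, -2.1]
finger_gap: 0.0237
t 8.23 r 0.1134 q 0.765 toolq 0.753 Ftan -0.2 Frad 0.1 Fz -2.1 z 0.1634 gap 0.0237
```

```bash
python3 -m handwheel '0.2 1 -12 0 0 0 0.1;0.2 2 -23 0 0 0 0.2;0.2 5 -34 0 0 0 0.3' >/dev/null; python3 a.py;  python3 -m handwheel '0.2 1 -12 0 0 0 0.1;0.2 2 -23 0 0 0 0.2;0.2 2 -25 0 0 0 0.22' >/dev/null; python3 a.py
```

```text
t 8.48 r 0.1134 q 1.048 toolq 1.053 Ftan 5.5 Frad -2.1 Fz -5.0 z 0.1634 gap 0.0241
t 8.73 r 0.1134 q 1.281 toolq 1.271 Ftan 3.2 Frad -6.8 Fz -7.1 z 0.1634 gap 0.0239
```

```bash
python3 -m handwheel '0.2 1 13 0 0 0 -0.11;0.2 3 25 0 0 0 -0.22;0.2 6 37 0 0 0 -0.33;0.2 11 49 0 0 0 -0.44;0.2 17 60 0 0 0 -0.55;0.2 24 70 0 0 0 -0.66;0.2 32 80 0 0 0 -0.77;0.2 42 89 0 0 0 -0.88;0.2 52 96 0 0 0 -0.99;0.2 63 102 0 0 0 -1.1;0.2 74 108 0 0 0 -1.21;0.2 79 109 0 0 0 -1.25' >/dev/null; python3 a.py;python3 -m handwheel '0.2 0 0 0 0 0 0' >/dev/null; python3 a.py
```

```text
t 9.73 r 0.1131 q 0.008 toolq 0.012 Ftan -2.6 Frad -2.8 Fz 0.8 z 0.1633 gap 0.0242
t 9.82 r 0.1132 q 0.006 toolq 0.016 Ftan 0.5 Frad -2.8 Fz 1.7 z 0.1633 gap 0.0239
```

```bash
python3 -m handwheel '0.2 1 -12 0 0 0 0.1;0.2 2 -23 0 0 0 0.2;0.2 5 -34 0 0 0 0.3;0.2 8 -41 0 0 0 0.36' >/dev/null; python3 a.py;  python3 -m handwheel '0.2 1 -12 0 0 0 0.1;0.2 2 -23 0 0 0 0.2;0.2 5 -34 0 0 0 0.3' >/dev/null; python3 a.py;  python3 -m handwheel '0.2 1 -12 0 0 0 0.1;0.2 2 -23 0 0 0 0.2;0.2 5 -34 0 0 0 0.3' >/dev/null; python3 a.py;  python3 -m handwheel '0.2 1 -12 0 0 0 0.1;0.2 2 -23 0 0 0 0.2;0.2 5 -34 0 0 0 0.3' >/dev/null; python3 a.py
```

```text
t 10.15 r 0.1133 q 0.388 toolq 0.385 Ftan 3.8 Frad -0.2 Fz -2.0 z 0.1634 gap 0.0241
t 10.40 r 0.1135 q 0.687 toolq 0.685 Ftan 4.1 Frad -5.5 Fz -3.7 z 0.1633 gap 0.0238
t 10.65 r 0.1135 q 0.988 toolq 0.985 Ftan 5.1 Frad -6.6 Fz -4.1 z 0.1634 gap 0.0242
t 10.90 r 0.1135 q 1.282 toolq 1.285 Ftan 9.0 Frad -9.1 Fz -7.0 z 0.1634 gap 0.0241
```

```bash
python3 -m handwheel '0.2 2 13 0 0 0 -0.11;0.2 4 25 0 0 0 -0.22;0.2 7 37 0 0 0 -0.33;0.2 12 49 0 0 0 -0.44;0.2 18 60 0 0 0 -0.55;0.2 25 70 0 0 0 -0.66;0.2 33 80 0 0 0 -0.77;0.2 43 89 0 0 0 -0.88;0.2 53 96 0 0 0 -0.99;0.2 64 102 0 0 0 -1.1;0.2 75 107 0 0 0 -1.21;0.2 81 109 0 0 0 -1.26' >/dev/null; python3 a.py;python3 -m handwheel '0.2 0 0 0 0 0 0' >/dev/null; python3 a.py
python3 -m handwheel '0.2 1 -12 0 0 0 0.1;0.2 2 -23 0 0 0 0.2;0.2 5 -34 0 0 0 0.3' >/dev/null; python3 a.py
```

```text
t 11.90 r 0.1132 q 0.014 toolq 0.016 Ftan -3.3 Frad -0.8 Fz 2.7 z 0.1634 gap 0.0243
t 11.98 r 0.1132 q 0.009 toolq 0.019 Ftan 0.9 Frad 1.0 Fz 1.0 z 0.1634 gap 0.0243
t 12.23 r 0.1134 q 0.309 toolq 0.327 Ftan 7.3 Frad 0.2 Fz -2.0 z 0.1634 gap 0.0240
```

```bash
python3 -m handwheel '0.2 1 -12 0 0 0 0.1;0.2 2 -23 0 0 0 0.2' >/dev/null; python3 a.py
```

```text
t 12.40 r 0.1135 q 0.511 toolq 0.527 Ftan 12.2 Frad -3.6 Fz -4.9 z 0.1635 gap 0.0242
```

```bash
python3 -m handwheel '0.2 0 -3 0 0 0 0.03;0.2 0 -3 0 0 0 0.03' >/dev/null; python3 a.py; python3 -m handwheel '0.2 0 -3 0 0 0 0.03;0.2 0 -3 0 0 0 0.03' >/dev/null; python3 a.py
```

```text
t 12.57 r 0.1134 q 0.543 toolq 0.554 Ftan 9.7 Frad -0.4 Fz -4.3 z 0.1635 gap 0.0240
t 12.73 r 0.1135 q 0.561 toolq 0.584 Ftan 10.2 Frad -1.3 Fz -4.4 z 0.1635 gap 0.0241
```

```bash
python3 -m handwheel '0.2 0 -6 0 0 0 0.05;0.2 1 -12 0 0 0 0.1;0.2 1 -12 0 0 0 0.1' >/dev/null; python3 a.py
```

```text
t 12.98 r 0.1135 q 0.670 toolq 0.685 Ftan 11.2 Frad -0.2 Fz -3.5 z 0.1635 gap 0.0243
```

```bash
python3 -m handwheel '0.2 0 -6 0 0 0 0.05;0.2 0 -6 0 0 0 0.05' >/dev/null; python3 a.py
```

```text
t 13.15 r 0.1135 q 0.719 toolq 0.735 Ftan 12.2 Frad -0.8 Fz -4.7 z 0.1635 gap 0.0239
```

```bash
python3 -m handwheel '0.2 0 -6 0 0 0 0.05;0.2 0 -6 0 0 0 0.05' >/dev/null; python3 a.py;  python3 -m handwheel '0.2 0 -5 0 0 0 0.04;0.2 0 -5 0 0 0 0.04' >/dev/null; python3 a.py
```

```text
t 13.32 r 0.1135 q 0.769 toolq 0.785 Ftan 12.9 Frad -1.5 Fz -6.1 z 0.1635 gap 0.0239
t 13.48 r 0.1135 q 0.809 toolq 0.824 Ftan 14.8 Frad -1.4 Fz -6.8 z 0.1635 gap 0.0236
```

```bash
python3 -m handwheel '0.2 0 4 0 0 0 -0.03;0.2 0 4 0 0 0 -0.03' >/dev/null; python3 a.py;  python3 -m handwheel '0.2 0 5 0 0 0 -0.04;0.2 0 5 0 0 0 -0.04' >/dev/null; python3 a.py;  python3 -m handwheel '0.2 0 5 0 0 0 -0.04;0.2 0 5 0 0 0 -0.04' >/dev/null; python3 a.py
```

```text
t 13.65 r 0.1135 q 0.775 toolq 0.791 Ftan 11.1 Frad -1.6 Fz -5.4 z 0.1635 gap 0.0239
t 13.82 r 0.1135 q 0.732 toolq 0.751 Ftan 11.5 Frad -2.0 Fz -4.4 z 0.1635 gap 0.0240
t 13.98 r 0.1135 q 0.689 toolq 0.711 Ftan 10.0 Frad -2.9 Fz -3.1 z 0.1635 gap 0.0241
```

```bash
python3 -m handwheel '0.2 0 5 0 0 0 -0.04;0.2 0 5 0 0 0 -0.04' >/dev/null; python3 a.py;  python3 -m handwheel '0.2 0 5 0 0 0 -0.04;0.2 0 5 0 0 0 -0.04' >/dev/null; python3 a.py;  python3 -m handwheel '0.2 0 5 0 0 0 -0.04;0.2 0 5 0 0 0 -0.04' >/dev/null; python3 a.py;  python3 -m handwheel '0.2 0 5 0 0 0 -0.04;0.2 0 5 0 0 0 -0.04' >/dev/null; python3 a.py
```

```text
t 14.15 r 0.1135 q 0.648 toolq 0.671 Ftan 9.3 Frad -1.8 Fz -3.1 z 0.1635 gap 0.0240
t 14.32 r 0.1135 q 0.611 toolq 0.631 Ftan 6.1 Frad -2.4 Fz -1.5 z 0.1634 gap 0.0243
t 14.48 r 0.1135 q 0.574 toolq 0.591 Ftan 2.8 Frad -3.3 Fz 0.4 z 0.1634 gap 0.0238
t 14.65 r 0.1135 q 0.539 toolq 0.551 Ftan 0.4 Frad -4.8 Fz 2.5 z 0.1634 gap 0.0238
```

```bash
python3 -m handwheel '0.2 0 -8 0 0 0 0.07;0.2 1 -16 0 0 0 0.14;0.2 2 -24 0 0 0 0.21;0.2 4 -31 0 0 0 0.27;0.2 4 -31 0 0 0 0.27' >/dev/null; python3 a.py;  python3 -m handwheel '0.2 0 -3 0 0 0 0.03;0.2 0 -3 0 0 0 0.03' >/dev/null; python3 a.py;  python3 -m handwheel '0.2 0 -3 0 0 0 0.03;0.2 0 -3 0 0 0 0.03' >/dev/null; python3 a.py
```

```text
t 15.07 r 0.1136 q 0.795 toolq 0.826 Ftan 12.2 Frad -3.8 Fz -4.7 z 0.1635 gap 0.0240
t 15.23 r 0.1136 q 0.812 toolq 0.854 Ftan 14.7 Frad -4.3 Fz -5.4 z 0.1635 gap 0.0242
t 15.40 r 0.1136 q 0.836 toolq 0.885 Ftan 14.4 Frad -4.2 Fz -6.8 z 0.1635 gap 0.0239
```

```bash
python3 -m handwheel '0.2 0 -3 0 0 0 0.03;0.2 0 -3 0 0 0 0.03' >/dev/null; python3 a.py
```

```text
t 15.57 r 0.1136 q 0.860 toolq 0.915 Ftan 15.7 Frad -4.9 Fz -6.9 z 0.1635 gap 0.0243
```

```bash
python3 -m handwheel '0.2 0 -4 0 0 0 0;0.2 0 -4 0 0 0 0' >/dev/null; python3 a.py;python3 -m handwheel '0.2 0 -2 0 0 0 0;0.2 0 -2 0 0 0 0' >/dev/null; python3 a.py
```

```text
t 15.73 r 0.1136 q 0.897 toolq 0.914 Ftan 15.1 Frad -4.5 Fz -6.3 z 0.1635 gap 0.0240
t 15.90 r 0.1136 q 0.917 toolq 0.913 Ftan 13.7 Frad -5.1 Fz -6.3 z 0.1635 gap 0.0236
```

Next I'll ease back to see whether the check pawl has caught.

```bash
python3 -m handwheel '0.2 0 4 0 0 0 -0.03;0.2 0 4 0 0 0 -0.03' >/dev/null; python3 a.py;  python3 -m handwheel '0.2 0 4 0 0 0 -0.04;0.2 0 4 0 0 0 -0.04' >/dev/null; python3 a.py;  python3 -m handwheel '0.2 0 4 0 0 0 -0.04;0.2 0 4 0 0 0 -0.04' >/dev/null; python3 a.py
```

```text
t 16.07 r 0.1136 q 0.888 toolq 0.882 Ftan 9.8 Frad -4.5 Fz -3.4 z 0.1634 gap 0.0240
t 16.23 r 0.1136 q 0.858 toolq 0.842 Ftan 7.7 Frad -5.6 Fz -2.4 z 0.1634 gap 0.0240
t 16.40 r 0.1136 q 0.829 toolq 0.802 Ftan 4.8 Frad -5.0 Fz 0.2 z 0.1634 gap 0.0241
```

```bash
python3 -m handwheel '0.2 0 5 0 0 0 0;0.2 0 8 0 0 0 0;0.2 0 8 0 0 0 0' >/dev/null; python3 a.py;  python3 -m handwheel '0.5 0 0 0 0 0 0;0.6 0 0 0 0 0 0;0.6 0 0 0 0 0 0;0.6 0 0 0 0 0 0;0.6 0 0 0 0 0 0;0.6 0 0 -35 0 0 0;0.6 0 0 -70 0 0 0;0.6 0 0 -100 0 0 0;0.6 0 0 -100 0 0 0' >/dev/null; python3 a.py
python3 - <<'E'
from h import *
from workcell import bot,finder
import cv2
im=viewer.read_camera('wrist');cv2.imwrite('pics/w3.png',im[:,:,::-1])
im=viewer.read_camera('scene');cv2.imwrite('pics/s3.png',im[:,:,::-1])
for n in ['cassette','back_stop','plate','knob','tube_rack','buffer_bottle','jar','beaker']: print(n,[(np.round(r['xyz'],3),round(r['score'],2)) for r in finder.spot_point(n,'scene')])
E
```

```text
t 16.65 r 0.1136 q 0.769 toolq 0.802 Ftan -0.1 Frad -5.3 Fz 3.2 z 0.1634 gap 0.0238
t 17.40 r 0.1138 q 0.757 toolq 0.801 Ftan -1.3 Frad -0.5 Fz 0.7 z 0.2695 gap 0.0512
cassette [(array([ 0.566, -0.07 , -0.003]), 0.78), (array([ 0.36 , -0.028, -0.   ]), 0.61), (array([0.594, 0.097, 0.029]), 0.47)]
back_stop [(array([0.672, 0.096, 0.043]), 0.79)]
plate [(array([0.594, 0.096, 0.053]), 0.84), (array([ 0.576, -0.016,  0.15 ]), 0.59)]
knob [(array([ 0.578, -0.017,  0.15 ]), 0.65)]
tube_rack [(array([ 0.5  ,  0.363, -0.002]), 0.62)]
buffer_bottle [(array([ 0.672,  0.381, -0.   ]), 0.93)]
jar [(array([ 0.445, -0.375,  0.002]), 0.96)]
beaker [(array([ 0.686, -0.36 , -0.002]), 0.79)]
```

View pics/s3.png

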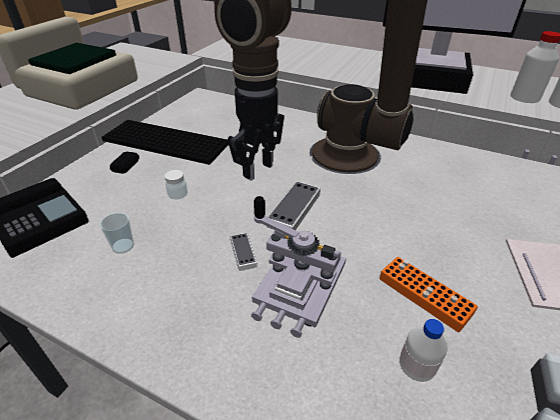

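The picture shows the plate down on the cassette at (298,290), the gripper clear above the knob at (260,207), and the bystanders in place. I'll hand it in.

```bash
python3 -m handwheel '0.6 0 0 0 0 0 0;0.6 0 0 0 0 0 0' | head -1; python3 -c "
from workcell import bot
print(bot.job_done())"
```

```text
time: 18.07
the job is handed in; nothing more can be done
None
```

The cassette is home and clamped, and I handed the job in at about 18 s. No verdict was reported, and I never measured the clamping force directly.

- **Cassette:** I pushed it with shut fingers until it stopped dead at the predicted place. It slid with about 4–5 N, and the force rose to 12 N at the back stop. The last camera check put its origin 0.594 m out, within a few millimetres of the stand's middle. That is coarser than the 2 mm limit, so being fully home rests on the dead stop.
- **Clamping:** It took three lever swings. In the third swing the force began to climb. The last pull read 14–15.7 N at the grip, on target and below the 19 N limit.
- **Check pawl:** My first back-off, from 14.8 N, showed the pawl had not caught and the wheel followed back. I pulled on about one notch further. The second back-off then showed the force falling away at once, so it had caught. From the forces I estimate 280–330 N of clamping.
- **At the end:** The knob was let go with almost no force on it and the gripper stood about 50 mm above it. The tube rack, bottle, jar and beaker read within about 5 mm of where they started.

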